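Set a scored acrylic strip over the block's edge and hold it for snapping

TASK

Get the scored white acrylic strip ready to be snapped: take the steel weight off it and stand it in the empty compartment of the weight tray, then slide the strip along the wooden block, keeping it flat on the wood, further out over the end it already overhangs, until its score line lies right along that edge of the block. More than half of the strip then overhangs and would tip, so finish while holding it: keep the strip pressed firmly down flat on the block and do not let go. Leave everything else on the bench where it is.

Things in the scene. Friction and masses are not known exactly. Their poses are not given: they have to be found in the camera images.
- block: Laminated beech cutting block on rubber feet, 250 long (its x) x 200 wide (its y) x 50 mm high, too heavy to move. Origin: centre of its underside, on the bench; z up. Its +x axis points outward, to the end that the strip overhangs; that end face is 125 mm from the origin.
- block_edge (a point): Middle of the block's upper edge at the outward (+x) end, 50 mm above the bench. Axes as the block's: x outward, y along this edge.
- strip_center (a point): Centre (half-way up) of the white acrylic strip, 340 long (its x) x 60 wide (its y) x 6 mm thick, about 146 g, lying loose on the block. Its +x end is the one that overhangs the block's outward end. Axes: x along the strip outward, z up.
- strip_score (a point): Middle of the score line on the strip's upper face: a thin dark line straight across the strip, 30 mm from the strip's centre towards its inner end, so 200 mm from the outer end and 140 mm from the inner end. Same axes as strip_center. The strip can be gripped across its 60 mm width by the fingertips on the part inward of the score, or pressed down and slid.
- weight_knob (a point): Middle of the knob of the steel weight that stands on the strip just outward of the score. The weight is a round foot of 50 mm diameter and 24 mm high with an upright round knob of 19 mm diameter that reaches 60 mm above its underside; this point is on the axis 47 mm above its underside. z is its axis. About 0.4 kg.
- tray: Fixed plywood weight tray, 226 (its x) x 78 (its y) x 18 mm high, floor and walls 4 mm, with three compartments in a row along its x, each about 70 x 70 mm inside, 74 mm apart. Origin: centre of its underside.
- free_bay (a point): Centre of the floor of the tray's empty compartment, 4 mm above the bench. Axes as the tray's.
- spare_a_knob (a point): Knob of another weight, the same in shape, standing in a compartment of the tray; this point is 47 mm above its underside. Leave alone.
- spare_b_knob (a point): Knob of the third weight, the same, standing in a compartment of the tray. Leave alone.
- knife: Scoring knife, about 150 x 21 x 15 mm, lying on the block near its -x/+y part beside the strip. Origin on its underside near its middle. Leave alone.
- rule: Aluminium straightedge, 320 x 38 x 5 mm, lying on the bench. Origin: centre of its underside. Leave alone.
- offcut: Small white acrylic offcut without a score, 75 x 60 x 6 mm, flat on the bench. Origin: centre of its underside. Leave alone.
- tape: Roll of paper tape lying flat, 90 mm across, 24 mm high. Origin: centre of its underside. Leave alone.
- beaker: Empty glass beaker, 72 mm across, 95 mm high, standing. Origin: centre of its underside. Leave alone.
- bottle: White plastic bottle, 60 mm across, 150 mm high, standing. Origin: centre of its underside. Leave alone.
- eraser: Grey felt board wiper, 110 x 45 x 30 mm, on the bench. Origin: centre of its underside. Leave alone.
Things that resemble listed ones, but are neither listed nor needed, are in the scene too. What is shaped like the part that bears weight_knob but pink or purple is not meant.

How it is judged:
On the way, in this order (a step that is already met when the one before it is completed fails the run):
1. the weight stands released in the empty compartment of the tray (horizontal distance between weight_knob and free_bay below 0.02 m and height (world z) of weight_knob below 0.058 m and angle between weight_knob's own z axis and vertical below 0.1 rad and contact force between the fingers and weight below 0.2 N), for 0.2 s.
2. the strip is slid out under the fingers until its score reaches the edge (x of strip_score in the frame of block_edge above -0.005 m and contact force between the fingers and strip above 0.5 N), for 0.1 s.
At the end, for the whole second after the job is handed in: Weight upright in the empty compartment (within 20 mm of its centre). Score's middle within 5 mm of the block's outward edge, square to it within 0.08 rad, strip flat within 0.04 rad and at rest. Fingers still on the strip (over 1 N), which bears on the block with over 3 N (horizontal distance between weight_knob and free_bay below 0.02 m and height (world z) of weight_knob below 0.058 m and angle between weight_knob's own z axis and vertical below 0.1 rad and x of strip_score in the frame of block_edge between -0.005 and 0.005 m and y of strip_score in the frame of block_edge between -0.075 and 0.075 m and angle between the x axis of strip_score and the x axis of block_edge, either way round below 0.08 rad and angle between strip_center's own z axis and vertical below 0.04 rad and linear speed of strip below 0.02 m/s and contact force between the fingers and strip above 1 N and contact force between strip and block above 3 N); the arm keeps its last pose, push and grip.
It fails at once if the strip tips (more than 0.2 rad) (angle between strip_center's own z axis and vertical above 0.2 rad).
It fails at once if the strip is lifted clear of the block instead of slid (over 15 mm) (z of strip_center in the frame of block above 0.068 m).
It fails at once if another weight is shifted (over 20 mm) (distance of any of spare_a_knob, spare_b_knob from where it was at the start of the episode above 0.02 m).
It fails at once if something else on the bench is shifted (over 30 mm) (distance of any of knife, rule, offcut, tape, beaker, bottle, eraser from where it was at the start of the episode above 0.03 m).
It also fails if it takes over 51 s, if anything falls off the work surface, if the arm or the gripper's body presses on something with over 40 N, if the wrist force passes 120 N, or if a joint passes its speed limit or range.

ROBOT

A 6-joint arm with a two-finger parallel gripper is mounted at the origin on the work surface. World frame = base frame: x ahead of the robot, y to its left, z up, the work surface at z = 0. Lengths are in m, angles in rad, forces in N, time in s.
With the tool pointing down it reaches from about 0.275 to 1 m from the base axis. Payload 8.4 kg.
Tool frame: the origin (TCP) lies midway between the tips of the shut fingers; the grasp point (between the pads) lies 19 mm behind it; z points along the fingers, x is the direction in which the jaws open and shut, and the axes are right-handed (so a half turn about z gives the same grasp; the last joint's range is limited). The gripper opens to 85 mm and grips with 20 to 120 N. Pads are 22 mm wide; open, the fingers measure 114 mm over their backs; the gripper's body (76 mm by 85 mm) begins 54 mm behind the grasp point. The pads swing forward as they close: fully open they stand 13 mm farther back than shut.
Start: joints at [-1.205, 0.353, 1.633, -0, 1.155, -0.002], TCP at [0.225, -0.583, 0.231] pointing down, gripper open.
Joint ranges: [-2.63, 2.63], [-0.92, 2.1], [0.06, 2.66], [-1.3, 4.44], [0, 2.69], [-3.02, 3.02]. Speed limits (rad/s): [2.22, 2.22, 2.79, 3.14, 3.14, 3.14].

INTERFACE

Orientations are given as a rotation vector (axis times angle).
In Python, from bench import readout, vision, env gives the robot as it stands.
- The arm moves only by the shell command python3 -m handwheel 'ROWS' [OPENING] [FORCE]. ROWS is JSON, a list of rows, each an object with "linear": the shift along the tool's x, y, z in m, a list of three; "dr": the turn, a rotation vector about the tool's x, y, z in degrees, a list of three. A call has 1 to 12 rows; each row shifts and turns the commanded pose from where the row before left it, along the tool's axes as they then stand; what a row does not reach is not made up. A row lasts 1/10 s, in which the tool goes at most 50 mm and 8.59 degrees, less where a joint would pass 70% of its speed; a pose out of reach is approached as far as the arm can. A call is refused whole if a number of a shift passes 0.05 or a number of a turn 8.59, either way. A call with a gripper value outside its range is refused whole. OPENING is the finger opening in m, from 0 to 0.0854, set as the call begins (- or left out, the last holds). The fingers move at their own pace and stop on an object; FORCE is the grip in N (left out, the last holds). Time passes only in rows, so rows that do not move let the fingers close. It gives the time, the measured TCP pose, the force and the opening at its end, in the units of the state.
- readout.get_state(): the state, without advancing time (a new reading comes with each control period).
- vision.get_image(name): name is "side" or "top" or "wrist"; returns a dict with "img" (384x512x3 uint8, red, green, blue), "fx", "fy", "cx", "cy" (pixels), "extrinsics" (4x4, takes a point from camera to world coordinates); the wrist camera has in their place "T_tool_cam" (4x4, takes a point from camera to tool coordinates, whose origin is the TCP and whose axes are the tool frame's). Camera axes: x right, y up, looking along -z (the intrinsics and any distortion apply to the point x, -y, -z); pixel columns grow to the right and rows downward; lengths in m; the calibration is good to about 2 mm. A picture is of the moment at which its call begins: read the wrist's pose just before it. There is no depth.
- env.close_job(): hands the job in, once; it reports no verdict.
The state is a dict: "time_s": time; "joints": joint angles; "dq": joint speeds; "effort": joint torques, N m; "tool_pos": TCP position; "ee_rot": TCP orientation; "contact_force": force on the tool from outside, world axes, zero at the start; "torque": the same for the moment, N m; "grip_width": opening from 0.0 (shut) to 1.0 (fully open).
Only numpy, scipy, OpenCV 4.12 (cv2) and the standard library are available. Lean on these libraries where they do the work, as an engineer would, in place of code of your own. Each camera call takes 0.05 s, during which the arm holds its last target. There are 200 camera calls.

## Working session

There is one attempt and no reset: what is moved stays moved. The work goes in short steps, Python scripts to look and compute and a shell command to move; the robot and the scene stay as the last step left them, time stands still between calls to the robot, and variables do not carry over. Pictures are saved under pics/ and viewed, on a budget of 10 in all, crops included, one or two more only if the job needs it, and the job is handed in when it is done.

```bash
mkdir -p pics; ls
cat > h.py <<'E'
import numpy as np, cv2
from scipy.spatial.transform import Rotation as R
from bench import readout, vision, env
def snap(name, fn):
    s=readout.get_state(); d=vision.get_image(name)
    cv2.imwrite('pics/'+fn, d['img'][:,:,::-1])
    if name=='wrist':
        T=np.eye(4); T[:3,:3]=R.from_rotvec(s['ee_rot']).as_matrix(); T[:3,3]=s['tool_pos']
        E=T@np.array(d['T_tool_cam'])
    else: E=np.array(d['extrinsics'])
    np.savez('pics/'+fn+'.npz',E=E,k=[d['fx'],d['fy'],d['cx'],d['cy']],img=d['img'])
    print({k:v for k,v in d.items() if k not in('img','extrinsics','T_tool_cam')}, E.round(3).tolist())
def px2w(fn,u,v,z):
    q=np.load('pics/'+fn+'.npz'); fx,fy,cx,cy=q['k']; E=q['E']
    r=E[:3,:3]@np.array([(u-cx)/fx,-(v-cy)/fy,-1]); o=E[:3,3]
    return o+r*(z-o[2])/r[2]
def w2px(fn,p):
    q=np.load('pics/'+fn+'.npz'); fx,fy,cx,cy=q['k']; E=q['E']
    c=E[:3,:3].T@(np.array(p)-E[:3,3]); return np.array([cx+fx*c[0]/-c[2], cy-fy*c[1]/-c[2]])
def ray(fn,u,v):
    q=np.load('pics/'+fn+'.npz'); fx,fy,cx,cy=q['k']; E=q['E']
    return E[:3,3],E[:3,:3]@np.array([(u-cx)/fx,-(v-cy)/fy,-1])
E
python3 - <<'E'
from h import *
snap('top','t1.png'); snap('side','s1.png')
s=readout.get_state(); print(s)
E
```

```text
pics
{'fx': 469.9236083257529, 'fy': 469.9236083257529, 'cx': 247.07522880044965, 'cy': 190.73509830981246} [[0.021, 0.989, -0.144, 0.408], [-0.999, 0.018, -0.026, -0.039], [-0.024, 0.144, 0.989, 1.223], [0.0, 0.0, 0.0, 1.0]]
{'fx': 369.0284338089413, 'fy': 369.0284338089413, 'cx': 255.97667387714367, 'cy': 189.82680111949733} [[-0.969, 0.198, -0.149, 0.399], [-0.248, -0.758, 0.603, 0.552], [0.007, 0.621, 0.784, 0.804], [0.0, 0.0, 0.0, 1.0]]
{'time_s': 0.1, 'joints': array([-1.20539356e+00,  3.53607456e-01,  1.63405207e+00,  1.42093258e-05,
        1.15522071e+00, -2.37909874e-03]), 'dq': array([-0.00051536, -0.00313849, -0.00189644, -0.00079408, -0.00267262,
        0.0016666 ]), 'effort': array([-1.12307216e-04, -6.06356978e+01, -3.42818892e+01,  9.14506700e-05,
        3.83118328e-03,  1.07836368e-05]), 'tool_pos': array([ 0.22457864, -0.58279493,  0.23062221]), 'ee_rot': array([-2.58957461e+00,  1.77737008e+00,  1.65283038e-03]), 'contact_force': array([ 0.28946983, -0.15229402,  0.43061818]), 'torque': array([ 0.02346342,  0.0180436 , -0.00532464]), 'grip_width': 1.0036244304615491}
```

View pics/t1.png

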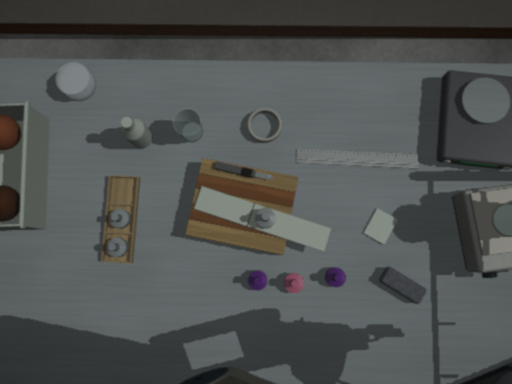

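View pics/s1.png

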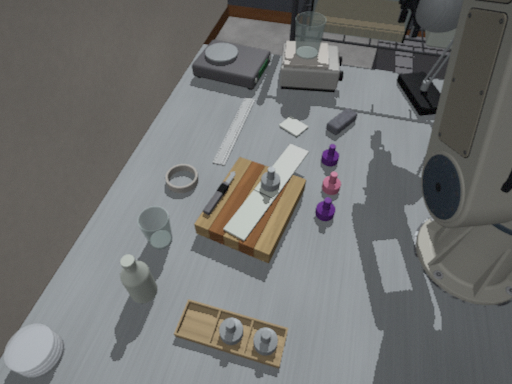

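Top view: block centre is near px (243,207) with its outward end to the right (−y). The strip overhangs there and looks yawed a few degrees relative to the block. The weight is at (265,217), and the tray at (120,220) has its free bay at (123,190). I'll zoom in to measure.

Run:
```python
from h import *
im=cv2.imread('pics/t1.png')[140:280,90:340]
cv2.imwrite('pics/t1c.png',cv2.resize(im,None,fx=3.2,fy=3.2,interpolation=cv2.INTER_CUBIC))
```

```text
(no output)
```

View pics/t1c.png

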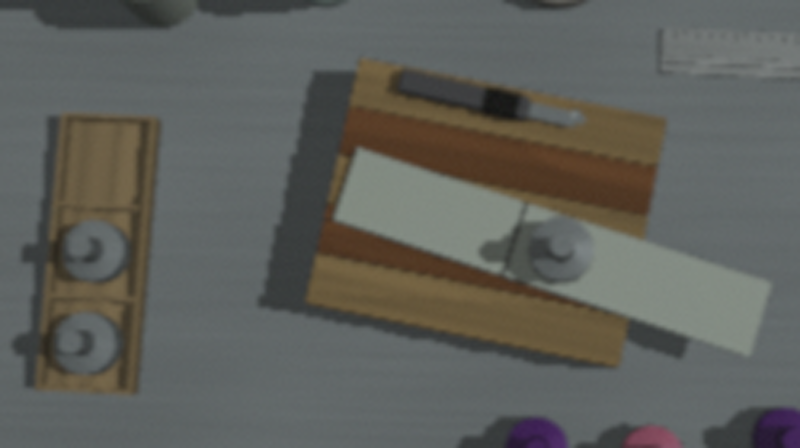

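```bash
cat > m.py <<'E'
from h import *
f='t1.png'
P=lambda l,z:np.array([px2w(f,u/3.2+90-.34,v/3.2+140-.34,z)[:2] for u,v in l])
b=P([(362,58),(666,120),(618,365),(307,300)],.05)
s=P([(358,147),(772,283),(750,355),(335,222)],.056)
sc=P([(526,203),(505,275)],.056)
w=P([(560,250)],.08); k=P([(562,247)],.116)
t=P([(60,115),(158,118),(137,392),(35,388)],.018)
fb=P([(66,119),(148,121),(138,207),(60,206)],.01)
kn=P([(82,247),(77,342)],.064)
ang=lambda d:np.degrees(np.arctan2(d[1],d[0]))
for n,a in dict(block=b,strip=s).items():
    print(n,a.mean(0).round(4),'len',[np.linalg.norm(a[i]-a[i-1]).round(3) for i in range(4)],'ang',ang(a[1]-a[0]),ang(a[2]-a[3]))
print('edge',b[1:3].mean(0)); print('score',sc.mean(0),'w',w,'knob',k)
print('tray',t.mean(0),'len',[np.linalg.norm(t[i]-t[i-1]).round(3) for i in range(4)],ang(t[3]-t[0]),ang(t[2]-t[1]),'fb',fb.mean(0),'kn',kn)
bx=(b[1]+b[2]-b[0]-b[3]);bx/=np.linalg.norm(bx);by=np.array([-bx[1],bx[0]])
d=sc.mean(0)-b[1:3].mean(0);print('score in edge frame',d@bx,d@by)
E
python3 m.py
```

```text
block [0.5424 0.0042] len [np.float64(0.197), np.float64(0.247), np.float64(0.196), np.float64(0.247)] ang -100.75413874551799 -100.53265123430998
strip [ 0.51   -0.0466] len [np.float64(0.062), np.float64(0.34), np.float64(0.058), np.float64(0.337)] ang -107.2302217232338 -106.61589597960332
edge [ 0.51962878 -0.11717422]
score [ 0.51889865 -0.01824812] w [[ 0.50878249 -0.0527042 ]] knob [[ 0.50786498 -0.05370818]]
tray [0.50579915 0.32011603] len [np.float64(0.222), np.float64(0.081), np.float64(0.222), np.float64(0.082)] 178.48536713650842 178.79299016920544 fb [0.5791698  0.32246354] kn [[0.50531708 0.31884784]
 [0.43187158 0.31815893]]
score in edge frame -0.09708931613501076 -0.018988699769108896
```

```bash
cat > g.py <<'E'
# usage: g.py x y z heading_deg : remaining delta in tool axes
import sys; from h import *
s=readout.get_state(); M=R.from_rotvec(s['ee_rot']).as_matrix()
x,y,z,hd=map(float,sys.argv[1:]); c,q=np.cos(np.radians(hd)),np.sin(np.radians(hd))
G=np.array([[c,q,0],[q,-c,0],[0,0,-1]]).T
print('t',round(s['time_s'],2),'pos',s['tool_pos'].round(4),'head',np.degrees(np.arctan2(M[1,0],M[0,0])).round(2),'q',s['joints'].round(2),'F',s['contact_force'].round(2),'w',round(s['grip_width'],3))
print('tool delta',(M.T@(np.array([x,y,z])-s['tool_pos'])).round(4),'turn',np.degrees(R.from_matrix(M.T@G).as_rotvec()).round(2))
E
python3 -m handwheel '[{"linear":[0,0,0],"dr":[0,0,-8.59]},{"linear":[0,0,0],"dr":[0,0,-8.59]},{"linear":[0,0,0],"dr":[0,0,-8.59]},{"linear":[0,0,0],"dr":[0,0,-8.59]},{"linear":[0,0,0],"dr":[0,0,-8.59]},{"linear":[0,0,0],"dr":[0,0,-8.59]}]' 0.0854
python3 g.py 0.508 -0.053 0.22 -17
```

```text
time_s: 0.7
tool_pos: [0.2246, -0.5829, 0.2308]
ee_rot: [-3.106, 0.465, 0.001]
contact_force: [-0.3, 0.5, -0.7]
grip_width: 1.004
t 0.7 pos [ 0.2246 -0.5829  0.2308] head -17.03 q [-1.21  0.35  1.63 -0.    1.16 -0.91] F [-0.29  0.47 -0.68] w 1.004
tool delta [ 0.1157 -0.5897  0.0112] turn [-0.04  0.03 -0.03]
```

```bash
python3 -m handwheel '[{"linear":[0.005,-0.025,0],"dr":[0,0,0]},{"linear":[0.01,-0.05,0],"dr":[0,0,0]},{"linear":[0.01,-0.05,0],"dr":[0,0,0]},{"linear":[0.01,-0.05,0],"dr":[0,0,0]},{"linear":[0.01,-0.05,0],"dr":[0,0,0]},{"linear":[0.01,-0.05,0],"dr":[0,0,0]},{"linear":[0.01,-0.05,0],"dr":[0,0,0]},{"linear":[0.01,-0.05,0],"dr":[0,0,0]},{"linear":[0.01,-0.05,0],"dr":[0,0,0]},{"linear":[0.01,-0.05,0],"dr":[0,0,0]},{"linear":[0.01,-0.05,0],"dr":[0,0,0]},{"linear":[0.01,-0.05,0.01],"dr":[0,0,0]}]'
python3 -m handwheel '[{"linear":[0,-0.015,0],"dr":[0,0,0]},{"linear":[0,0,0],"dr":[0,0,0]},{"linear":[0,0,0],"dr":[0,0,0]}]'
python3 g.py 0.508 -0.053 0.22 -17; python3 -c "
from h import *
snap('wrist','w1.png')"
```

```text
time_s: 1.9
tool_pos: [0.502, -0.0773, 0.2225]
ee_rot: [3.105, -0.475, 0.004]
contact_force: [1.4, -1.1, -0.1]
grip_width: 1.0
time_s: 2.2
tool_pos: [0.5046, -0.0652, 0.2215]
ee_rot: [3.105, -0.473, -0.001]
contact_force: [-0.5, -0.0, -0.8]
grip_width: 0.998
t 2.2 pos [ 0.5046 -0.0652  0.2215] head -17.33 q [-0.13  0.18  1.89 -0.    1.07  0.17] F [-0.55 -0.03 -0.76] w 0.998
tool delta [-0.0004 -0.0127  0.0015] turn [ 0.03  0.04 -0.33]
{'fx': 274.66105400009104, 'fy': 274.66105400009104, 'cx': 251.53721275495477, 'cy': 189.59977944510925} [[0.955, 0.285, 0.083, 0.526], [-0.297, 0.917, 0.266, 0.003], [-0.0, -0.278, 0.96, 0.362], [0.0, 0.0, 0.0, 1.0]]
```

View pics/w1.png

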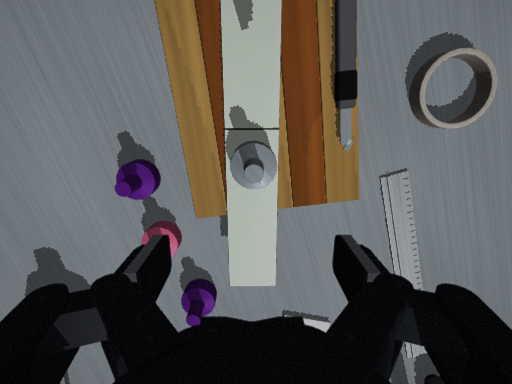

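The wrist view shows the score at row 128 (cols 223–280), the weight's knob top at (254,172), and the block edge from (196,217) to (359,199). Next I'll measure these more accurately.

Run:
```python
from h import *
f='w1.png'
P=lambda u,v,z:px2w(f,u,v,z)[:2].round(4)
print('knobtop',P(254,172,.116),'foot top',P(253.5,164,.08))
a,b=P(223,128,.056),P(280,128,.056); print('score',a,b,(a+b)/2)
e1,e2=P(196,217,.05),P(359,199,.05); print('edge',e1,e2,(e1+e2)/2,np.linalg.norm(e1-e2),np.degrees(np.arctan2(*(e2-e1)[::-1])))
c=[P(221,0,.056),P(230,286,.056),P(284,0,.056),P(276,286,.056)]
for i in(0,2): print('strip side',c[i],c[i+1],np.degrees(np.arctan2(*(c[i+1]-c[i])[::-1])))
```

```text
knobtop [ 0.5119 -0.0502] foot top [ 0.5119 -0.0496]
score [ 0.4907 -0.0061] [ 0.55   -0.0246] [ 0.52035 -0.01535]
edge [ 0.4241 -0.0969] [ 0.6183 -0.1332] [ 0.5212  -0.11505] 0.1975634834679729 -10.587587743318805
strip side [0.5282 0.109 ] [ 0.4345 -0.1977] -106.98845018669702
strip side [0.5864 0.0909] [ 0.4912 -0.2154] -107.2655789822992
```

```bash
python3 -m handwheel '[{"linear":[0.002,-0.016,0.02],"dr":[0,0,0]},{"linear":[0,0,0.03],"dr":[0,0,0]},{"linear":[0,0,0.03],"dr":[0,0,0]},{"linear":[0,0,0.03],"dr":[0,0,0]},{"linear":[0,0,0.015],"dr":[0,0,0]},{"linear":[0,0,0.0095],"dr":[0,0,0]},{"linear":[0,0,0],"dr":[0,0,0]},{"linear":[0,0,0],"dr":[0,0,0]}]'
python3 g.py 0.511 -0.0505 0.087 -17
```

```text
time_s: 3.05
tool_pos: [0.5121, -0.0509, 0.0878]
ee_rot: [3.105, -0.476, 0.001]
contact_force: [0.5, 0.4, 0.1]
grip_width: 1.001
t 3.05 pos [ 0.5121 -0.0509  0.0878] head -17.44 q [-0.1   0.37  1.99 -0.    0.78  0.2 ] F [0.48 0.36 0.05] w 1.001
tool delta [-0.0012 -0.0001  0.0008] turn [-0.01 -0.05 -0.44]
```

```bash
python3 -m handwheel '[{"linear":[0,0,0],"dr":[0,0,0]},{"linear":[0,0,0],"dr":[0,0,0]},{"linear":[0,0,0],"dr":[0,0,0]},{"linear":[0,0,0],"dr":[0,0,0]},{"linear":[0,0,0],"dr":[0,0,0]},{"linear":[0,0,0],"dr":[0,0,0]},{"linear":[0,0,0],"dr":[0,0,0]},{"linear":[0,0,0],"dr":[0,0,0]}]' 0 50
python3 -m handwheel '[{"linear":[0,0,-0.005],"dr":[0,0,0]},{"linear":[0,0,-0.01],"dr":[0,0,0]},{"linear":[0,0,-0.02],"dr":[0,0,0]},{"linear":[0,0,-0.025],"dr":[0,0,0]},{"linear":[0,0,-0.02],"dr":[0,0,0]},{"linear":[0,0,0],"dr":[0,0,0]}]'
python3 g.py 0.579 0.32 0.16 -17; python3 -c "
from h import *
snap('wrist','w2.png')"
```

```text
time_s: 3.85
tool_pos: [0.5117, -0.0501, 0.0875]
ee_rot: [-3.105, 0.475, 0.0]
contact_force: [-2.7, 0.4, 5.8]
grip_width: 0.199
time_s: 4.45
tool_pos: [0.5136, -0.0504, 0.17]
ee_rot: [-3.105, 0.475, -0.008]
contact_force: [0.3, 0.3, -4.9]
grip_width: 0.197
t 4.45 pos [ 0.5136 -0.0504  0.17  ] head -17.39 q [-0.1   0.25  1.93 -0.    0.96  0.2 ] F [ 0.31  0.27 -4.91] w 0.197
tool delta [-0.0483 -0.373   0.0101] turn [-0.06 -0.28 -0.38]
{'fx': 274.66105400009104, 'fy': 274.66105400009104, 'cx': 251.53721275495477, 'cy': 189.59977944510925} [[0.955, 0.288, 0.078, 0.534], [-0.298, 0.917, 0.266, 0.017], [0.005, -0.277, 0.961, 0.311], [0.0, 0.0, 0.0, 1.0]]
```

View pics/w2.png

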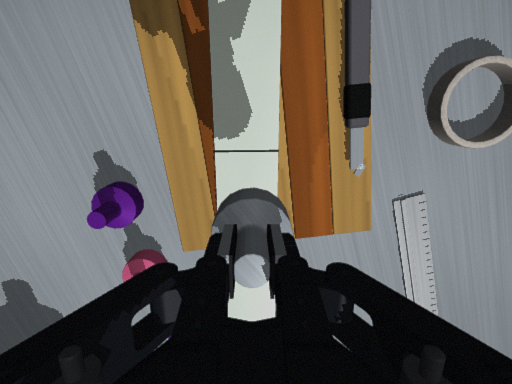

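```bash
python3 -m handwheel '[{"linear":[-0.003,-0.02,0],"dr":[0,0,0]},{"linear":[-0.005,-0.037,0],"dr":[0,0,0]},{"linear":[-0.005,-0.04,0],"dr":[0,0,0]},{"linear":[-0.005,-0.04,0],"dr":[0,0,0]},{"linear":[-0.005,-0.04,0],"dr":[0,0,0]},{"linear":[-0.005,-0.04,0],"dr":[0,0,0]},{"linear":[-0.005,-0.04,0],"dr":[0,0,0]},{"linear":[-0.005,-0.04,0],"dr":[0,0,0]},{"linear":[-0.005,-0.036,0],"dr":[0,0,0]},{"linear":[-0.005,-0.02,0],"dr":[0,0,0]},{"linear":[0,0,0],"dr":[0,0,0]},{"linear":[0,0,0],"dr":[0,0,0]}]'
python3 g.py 0.579 0.32 0.16 -17; python3 -c "
from h import *
snap('wrist','w3.png')"
```

```text
time_s: 5.7
tool_pos: [0.5705, 0.3004, 0.1657]
ee_rot: [3.104, -0.473, -0.003]
contact_force: [-0.7, -0.6, -4.6]
grip_width: 0.202
t 5.7 pos [0.5705 0.3004 0.1657] head -17.33 q [ 0.48  0.45  1.64 -0.    1.05  0.79] F [-0.69 -0.59 -4.62] w 0.202
tool delta [ 0.0023 -0.0213  0.0057] turn [ 0.13  0.09 -0.33]
{'fx': 274.66105400009104, 'fy': 274.66105400009104, 'cx': 251.53721275495477, 'cy': 189.59977944510925} [[0.955, 0.285, 0.084, 0.592], [-0.297, 0.917, 0.267, 0.368], [-0.001, -0.28, 0.96, 0.306], [0.0, 0.0, 0.0, 1.0]]
```

View pics/w3.png

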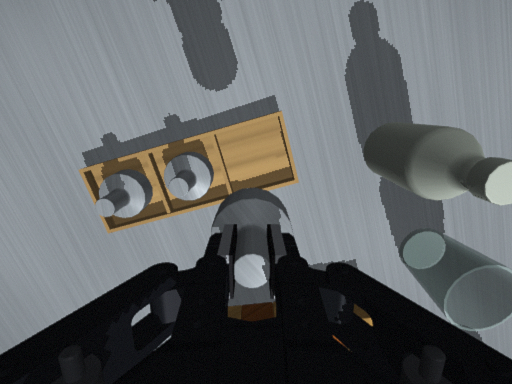

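Run:
```python
from h import *
f='w3.png'
P=lambda u,v,z:px2w(f,u,v,z)[:2].round(4)
c=np.array([P(80,168,.018),P(283,111,.018),P(298,181,.018),P(108,231,.018)])
print(c,c.mean(0)); d=c[1]+c[2]-c[0]-c[3]; d/=np.linalg.norm(d); print(d, [np.linalg.norm(c[i]-c[i-1]).round(3) for i in range(4)],'bay',c.mean(0)+.074*d)
print('bay from walls', np.mean([P(217,130,.018),P(231,194,.018),P(283,111,.018),P(298,181,.018)],0))
```

```text
[[0.3987 0.3657]
 [0.6217 0.3577]
 [0.6178 0.2825]
 [0.3952 0.2899]] [0.50835 0.32395]
[ 0.99940333 -0.03453952] [np.float64(0.076), np.float64(0.223), np.float64(0.075), np.float64(0.223)] bay [0.58230585 0.32139408]
bay from walls [0.583775 0.3225  ]
```

```bash
python3 -m handwheel '[{"linear":[0.0025,-0.012,0],"dr":[0,0,0]},{"linear":[0.0025,-0.0115,0.01],"dr":[0,0,0]},{"linear":[0,0,0.025],"dr":[0,0,0]},{"linear":[0,0,0.03],"dr":[0,0,0]},{"linear":[0,0,0.03],"dr":[0,0,0]},{"linear":[0,0,0.015],"dr":[0,0,0]},{"linear":[0,0,0.009],"dr":[0,0,0]},{"linear":[0,0,0],"dr":[0,0,0]},{"linear":[0,0,0],"dr":[0,0,0]}]'
python3 g.py 0.582 0.3215 0.0355 -17
```

```text
time_s: 6.65
tool_pos: [0.5841, 0.3224, 0.0492]
ee_rot: [-3.105, 0.475, -0.002]
contact_force: [0.2, -0.2, -3.7]
grip_width: 0.197
t 6.65 pos [0.5841 0.3224 0.0492] head -17.39 q [ 0.5   0.62  1.66 -0.    0.86  0.81] F [ 0.18 -0.2  -3.7 ] w 0.197
tool delta [-0.0018  0.0015  0.0137] turn [-0.07 -0.07 -0.39]
```

```bash
python3 -m handwheel '[{"linear":[-0.001,0.001,0.007],"dr":[0,0,0]},{"linear":[0,0,0.004],"dr":[0,0,0]},{"linear":[0,0,0.001],"dr":[0,0,0]},{"linear":[0,0,0],"dr":[0,0,0]},{"linear":[0,0,0],"dr":[0,0,0]}]'
python3 g.py 0.582 0.3215 0.0355 -17
```

```text
time_s: 7.15
tool_pos: [0.5821, 0.3213, 0.0363]
ee_rot: [-3.105, 0.475, -0.0]
contact_force: [0.0, -1.1, -5.0]
grip_width: 0.195
t 7.15 pos [0.5821 0.3213 0.0363] head -17.39 q [0.5  0.63 1.67 0.   0.84 0.81] F [ 0.   -1.1  -5.01] w 0.195
tool delta [-0.0002 -0.0001  0.0008] turn [-0.01 -0.01 -0.39]
```

```bash
python3 -m handwheel '[{"linear":[0,0,0.001],"dr":[0,0,0]},{"linear":[0,0,0.0005],"dr":[0,0,0]},{"linear":[0,0,0],"dr":[0,0,0]},{"linear":[0,0,0],"dr":[0,0,0]}]'
python3 g.py 0.582 0.3215 0.0355 -17
```

```text
time_s: 7.55
tool_pos: [0.5823, 0.3215, 0.0356]
ee_rot: [-3.105, 0.475, -0.001]
contact_force: [-2.5, -1.5, 5.7]
grip_width: 0.195
t 7.55 pos [0.5823 0.3215 0.0356] head -17.39 q [0.5  0.63 1.67 0.   0.84 0.81] F [-2.47 -1.51  5.75] w 0.195
tool delta [-0.0003  0.0001  0.0001] turn [-0.04 -0.03 -0.39]
```

```bash
python3 -m handwheel '[{"linear":[0,0,0],"dr":[0,0,0]},{"linear":[0,0,0],"dr":[0,0,0]},{"linear":[0,0,0],"dr":[0,0,0]},{"linear":[0,0,0],"dr":[0,0,0]},{"linear":[0,0,-0.005],"dr":[0,0,0]},{"linear":[0,0,-0.02],"dr":[0,0,0]},{"linear":[0,0,-0.035],"dr":[0,0,0]},{"linear":[0,0,-0.04],"dr":[0,0,0]},{"linear":[0,0,-0.04],"dr":[0,0,0]},{"linear":[0,0,0],"dr":[0,0,0]}]' 0.045
python3 -m handwheel '[{"linear":[0.005,0.03,0],"dr":[0,0,0]},{"linear":[0.006,0.04,0],"dr":[0,0,0]},{"linear":[0.006,0.04,0],"dr":[0,0,0]},{"linear":[0.006,0.04,0],"dr":[0,0,0]},{"linear":[0.006,0.04,0],"dr":[0,0,0]},{"linear":[0.006,0.04,0],"dr":[0,0,0]},{"linear":[0.006,0.03,0],"dr":[0,0,0]},{"linear":[0,0.01,0],"dr":[0,0,0]},{"linear":[0,0,0],"dr":[0,0,0]},{"linear":[0,0,0],"dr":[0,0,0]}]' 0.074
python3 g.py 0.541 0.0515 0.13 -17.1; python3 -c "
from h import *
snap('wrist','w4.png');snap('top','t4.png')
a=cv2.imread('pics/w4.png');b=cv2.imread('pics/t4.png')[140:280,60:320]
b=cv2.resize(b,(512,276));cv2.imwrite('pics/c4.png',np.vstack([a[:320],b]))"
```

```text
time_s: 8.55
tool_pos: [0.5851, 0.323, 0.1814]
ee_rot: [-3.099, 0.474, -0.012]
contact_force: [0.4, 0.1, 0.8]
grip_width: 0.527
time_s: 9.55
tool_pos: [0.5407, 0.052, 0.1747]
ee_rot: [-3.105, 0.475, -0.0]
contact_force: [0.7, 0.6, 0.1]
grip_width: 0.861
t 9.55 pos [0.5407 0.052  0.1747] head -17.4 q [0.09 0.29 1.86 0.   0.99 0.4 ] F [0.73 0.56 0.11] w 0.861
tool delta [0.0005 0.0004 0.0447] turn [-0.03 -0.01 -0.3 ]
{'fx': 274.66105400009104, 'fy': 274.66105400009104, 'cx': 251.53721275495477, 'cy': 189.59977944510925} [[0.954, 0.287, 0.082, 0.562], [-0.298, 0.917, 0.265, 0.12], [0.001, -0.277, 0.961, 0.316], [0.0, 0.0, 0.0, 1.0]]
{'fx': 469.9236083257529, 'fy': 469.9236083257529, 'cx': 247.07522880044965, 'cy': 190.73509830981246} [[0.021, 0.989, -0.144, 0.408], [-0.999, 0.018, -0.026, -0.039], [-0.024, 0.144, 0.989, 1.223], [0.0, 0.0, 0.0, 1.0]]
```

View pics/c4.png

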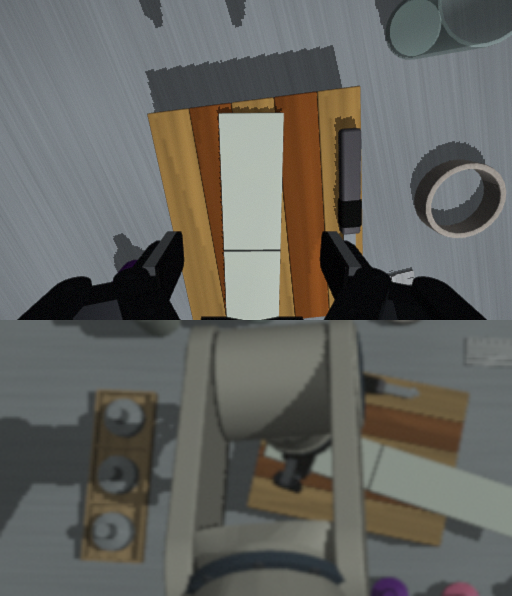

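Run:
```python
from h import *
f='w4.png'
P=lambda u,v,z:px2w(f,u,v,z)[:2].round(4)
print('score',P(224,251,.056),P(281,250,.056),'mid',P(252.5,250.5,.056),'inner end',P(219,113,.056),P(284,113,.056),'mid',P(251.5,113,.056))
s=readout.get_state();M=R.from_rotvec(s['ee_rot']).as_matrix();p=s['tool_pos'].copy();p[2]=.06
for a in(-.052,0,.052):
  for b in(-.011,.011): print(a,b,w2px(f,p+M@[a,b,0]).round(0))
for u,v in [(341,130),(361,130),(341,228),(361,228)]: 
  d=M.T@(px2w(f,u,v,.06)-p); print('knife tool',d.round(3))
```

```text
score [ 0.4921 -0.0073] [ 0.5496 -0.0241] mid [ 0.5209 -0.0157] inner end [0.5332 0.1263] [0.5897 0.1086] mid [0.5614 0.1175]
-0.052 -0.011 [197. 175.]
-0.052 0.011 [198. 197.]
0 -0.011 [251. 175.]
0 0.011 [251. 197.]
0.052 -0.011 [306. 175.]
0.052 0.011 [304. 197.]
knife tool [ 0.082 -0.053  0.   ]
knife tool [ 0.1   -0.053  0.   ]
knife tool [ 0.091  0.044 -0.   ]
knife tool [ 0.111  0.044 -0.   ]
```

```bash
python3 -m handwheel '[{"linear":[0,0,0.015],"dr":[0,0,0.3]},{"linear":[0,0,0.03],"dr":[0,0,0]},{"linear":[0,0,0.03],"dr":[0,0,0]},{"linear":[0,0,0.025],"dr":[0,0,0]},{"linear":[0,0,0.015],"dr":[0,0,0]},{"linear":[0,0,0.004],"dr":[0,0,0]},{"linear":[0,0,0],"dr":[0,0,0]},{"linear":[0,0,0],"dr":[0,0,0]}]'
python3 g.py 0.541 0.0515 0.045 -17.1
```

```text
time_s: 10.45
tool_pos: [0.5412, 0.0519, 0.0564]
ee_rot: [-3.104, 0.482, -0.002]
contact_force: [-0.1, 0.1, -0.4]
grip_width: 0.868
t 10.45 pos [0.5412 0.0519 0.0564] head -17.65 q [0.09 0.46 1.94 0.   0.74 0.4 ] F [-0.14  0.1  -0.41] w 0.868
tool delta [-0.0001  0.0004  0.0114] turn [-0.03 -0.06 -0.55]
```

```bash
python3 -m handwheel '[{"linear":[0,0,0.005],"dr":[0,0,-0.5]},{"linear":[0,0,0.004],"dr":[0,0,0]},{"linear":[0,0,0.002],"dr":[0,0,0]},{"linear":[0,0,0],"dr":[0,0,0]}]'
python3 -m handwheel '[{"linear":[0,0,0.001],"dr":[0,0,0]},{"linear":[0,0,0.001],"dr":[0,0,0]},{"linear":[0,0,0],"dr":[0,0,0]}]'
python3 -m handwheel '[{"linear":[0,0,0.001],"dr":[0,0,0]},{"linear":[0,0,0],"dr":[0,0,0]}]'
```

```text
time_s: 10.85
tool_pos: [0.5403, 0.0513, 0.0444]
ee_rot: [3.106, -0.47, -0.001]
contact_force: [-0.4, -0.2, 0.4]
grip_width: 0.866
time_s: 11.15
tool_pos: [0.5404, 0.0513, 0.0426]
ee_rot: [3.106, -0.47, -0.0]
contact_force: [-0.6, -0.7, -0.8]
grip_width: 0.87
time_s: 11.35
tool_pos: [0.5404, 0.0514, 0.0416]
ee_rot: [3.106, -0.469, -0.0]
contact_force: [-0.2, 0.2, 0.1]
grip_width: 0.867
```

```bash
python3 -m handwheel '[{"linear":[0,0,0.001],"dr":[0,0,0]},{"linear":[0,0,0],"dr":[0,0,0]}]'
python3 -m handwheel '[{"linear":[0,0,0.001],"dr":[0,0,0]},{"linear":[0,0,0],"dr":[0,0,0]}]'
```

```text
time_s: 11.55
tool_pos: [0.5406, 0.0514, 0.0411]
ee_rot: [-3.106, 0.469, -0.0]
contact_force: [-1.9, 0.1, 6.4]
grip_width: 0.867
time_s: 11.75
tool_pos: [0.5406, 0.0513, 0.041]
ee_rot: [-3.106, 0.469, -0.0]
contact_force: [-5.3, -1.0, 19.0]
grip_width: 0.866
```

```bash
python3 -m handwheel '[{"linear":[0,0,-0.0035],"dr":[0,0,0]},{"linear":[0,0,-0.003],"dr":[0,0,0]},{"linear":[0,0,0],"dr":[0,0,0]}]'
python3 -m handwheel '[{"linear":[0,0,0],"dr":[0,0,0]},{"linear":[0,0,0],"dr":[0,0,0]},{"linear":[0,0,0],"dr":[0,0,0]},{"linear":[0,0,0],"dr":[0,0,0]},{"linear":[0,0,0],"dr":[0,0,0]}]' 0.05 40
python3 g.py 0.541 0.0515 0.046 -17.1
```

```text
time_s: 12.05
tool_pos: [0.5407, 0.0514, 0.0465]
ee_rot: [-3.106, 0.469, -0.001]
contact_force: [-0.1, 1.1, -0.2]
grip_width: 0.864
time_s: 12.55
tool_pos: [0.5404, 0.0513, 0.0464]
ee_rot: [3.106, -0.469, -0.0]
contact_force: [-1.2, -0.2, 7.2]
grip_width: 0.682
t 12.55 pos [0.5404 0.0513 0.0464] head -17.19 q [0.09 0.48 1.94 0.   0.72 0.39] F [-1.23 -0.21  7.21] w 0.682
tool delta [ 0.0005 -0.0003  0.0004] turn [ 0.    0.01 -0.09]
```

```bash
python3 -m handwheel '[{"linear":[0,0,0],"dr":[0,0,-1.5]},{"linear":[0,0,0],"dr":[0,0,-1.7]},{"linear":[0,0,0],"dr":[0,0,-1.7]},{"linear":[0,0,0],"dr":[0,0,-1.7]},{"linear":[0,0,0],"dr":[0,0,0]}]'
python3 -m handwheel '[{"linear":[0,0.003,0],"dr":[0,0,0]},{"linear":[0,0.006,0],"dr":[0,0,0]},{"linear":[0,0.008,0],"dr":[0,0,0]},{"linear":[0,0.008,0],"dr":[0,0,0]},{"linear":[0,0.005,0],"dr":[0,0,0]},{"linear":[0,0,0],"dr":[0,0,0]}]'
python3 g.py 0.541 0.0515 0.046 -10.6
```

```text
time_s: 13.05
tool_pos: [0.5405, 0.0515, 0.0464]
ee_rot: [-3.128, 0.289, -0.0]
contact_force: [-2.1, 0.5, 6.5]
grip_width: 0.686
time_s: 13.65
tool_pos: [0.5352, 0.0209, 0.0464]
ee_rot: [3.128, -0.29, 0.001]
contact_force: [-0.6, -1.7, 6.8]
grip_width: 0.684
t 13.65 pos [0.5352 0.0209 0.0464] head -10.61 q [ 0.04  0.47  1.96 -0.    0.71  0.22] F [-0.61 -1.72  6.79] w 0.684
tool delta [ 0.0001 -0.0311  0.0004] turn [ 0.01 -0.04 -0.01]
```

```bash
python3 -m handwheel '[{"linear":[0,0.005,0],"dr":[0,0,0]},{"linear":[0,0.008,0],"dr":[0,0,0]},{"linear":[0,0.01,0],"dr":[0,0,0]},{"linear":[0,0.01,0],"dr":[0,0,0]},{"linear":[0,0.01,0],"dr":[0,0,0]},{"linear":[0,0.008,0],"dr":[0,0,0]},{"linear":[0,0.004,0],"dr":[0,0,0]},{"linear":[0,0,0],"dr":[0,0,0]},{"linear":[0,0,0],"dr":[0,0,0]}]'
python3 g.py 0.541 0.0515 0.046 -10.6; python3 -c "
from h import *
snap('wrist','w5.png');snap('top','t5.png')
a=cv2.imread('pics/w5.png');b=cv2.imread('pics/t5.png')[160:250,190:350]
b=cv2.resize(b,(512,288),interpolation=cv2.INTER_CUBIC);cv2.imwrite('pics/c5.png',np.vstack([a[:310],b]))"
```

```text
time_s: 14.55
tool_pos: [0.525, -0.0332, 0.0464]
ee_rot: [3.127, -0.29, 0.001]
contact_force: [-1.3, -2.9, 6.5]
grip_width: 0.687
t 14.55 pos [ 0.525  -0.0332  0.0464] head -10.6 q [-0.07  0.46  1.98 -0.    0.7   0.12] F [-1.26 -2.91  6.47] w 0.687
tool delta [ 0.0002 -0.0862  0.0003] turn [ 0.04 -0.03  0.  ]
{'fx': 274.66105400009104, 'fy': 274.66105400009104, 'cx': 251.53721275495477, 'cy': 189.59977944510925} [[0.983, 0.176, 0.05, 0.538], [-0.183, 0.944, 0.274, 0.037], [0.001, -0.279, 0.96, 0.187], [0.0, 0.0, 0.0, 1.0]]
{'fx': 469.9236083257529, 'fy': 469.9236083257529, 'cx': 247.07522880044965, 'cy': 190.73509830981246} [[0.021, 0.989, -0.144, 0.408], [-0.999, 0.018, -0.026, -0.039], [-0.024, 0.144, 0.989, 1.223], [0.0, 0.0, 0.0, 1.0]]
```

View pics/c5.png

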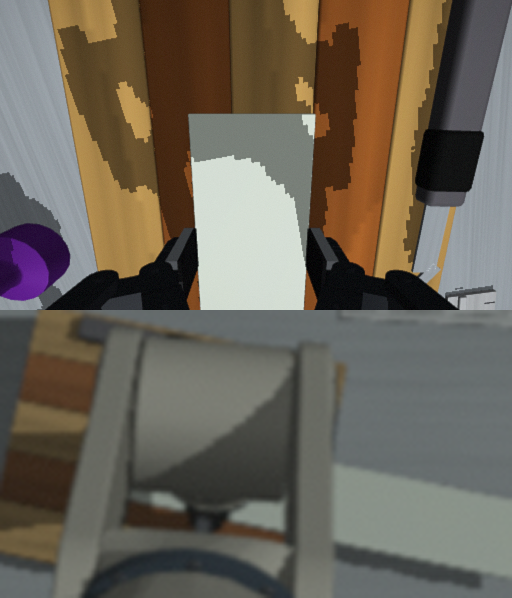

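Run:
```python
from h import *
a,b=px2w('w5.png',189,114,.056),px2w('w5.png',315.5,114,.056)
print(a,b,np.linalg.norm(a-b)); m=(a+b)[:2]/2
d=(b-a)[:2];print('angle',np.degrees(np.arctan2(d[1],d[0])))
bx=np.array([np.cos(np.radians(-100.6)),np.sin(np.radians(-100.6))]);by=np.array([-bx[1],bx[0]])
for e in ([.5212,-.11505],[.5196,-.1172]):
    r=m+.14*bx-np.array(e);print('score in edge',r@bx,r@by)
print('block y edges w5 pts', )
snap('side','s5.png')
im=cv2.imread('pics/s5.png')[140:260,180:330]
cv2.imwrite('pics/s5c.png',cv2.resize(im,None,fx=5,fy=5,interpolation=cv2.INTER_CUBIC))
print([w2px('s5.png',[*p,.05]) for p in ([.4241,-.0969],[.6183,-.1332])])
```

```text
[0.50965258 0.04021721 0.056     ] [0.56692258 0.02954207 0.056     ] 0.0582564303571313
angle -10.558770274852355
score in edge -0.01051442923107142 -0.010783771835618433
score in edge -0.01292206239272332 -0.00960657068079645
block y edges w5 pts
{'fx': 369.0284338089413, 'fy': 369.0284338089413, 'cx': 255.97667387714367, 'cy': 189.82680111949733} [[-0.969, 0.198, -0.149, 0.399], [-0.248, -0.758, 0.603, 0.552], [0.007, 0.621, 0.784, 0.804], [0.0, 0.0, 0.0, 1.0]]
[array([305.12203218, 179.10375564]), array([238.94846732, 156.12516019])]
```

View pics/s5c.png

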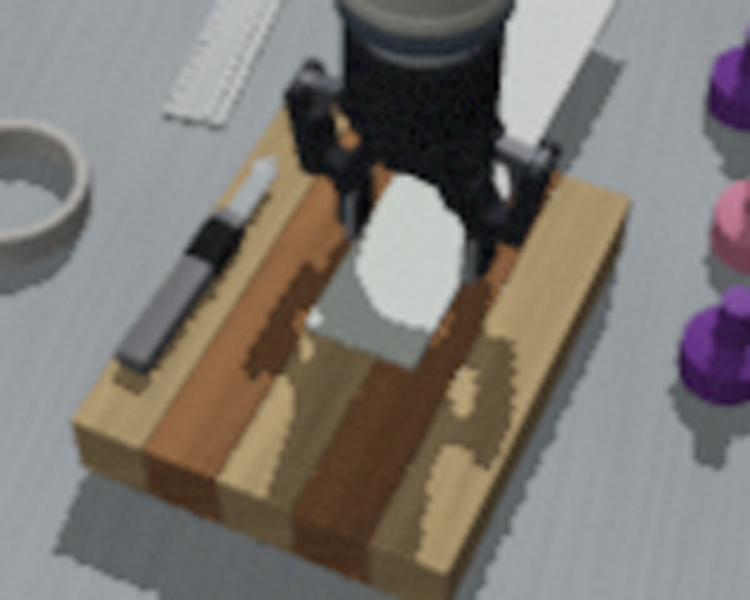

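Run:
```python
from h import *
bx=np.array([np.cos(np.radians(-100.6)),np.sin(np.radians(-100.6))])
P=lambda f,u,v,z:px2w(f,u,v,z)[:2]
S=lambda u,v,z:P('s5.png',u/5+180-.4,v/5+140-.4,z)
B=(S(77,425,.05)+S(445,570,.05))/2; I=(S(312,318,.056)+S(415,366,.056))/2
print('side: remaining',(I-B)@bx, ((I-B)@bx)-.110, S(77,425,.05)-S(445,570,.05))
B=(P('w4.png',149,113,.05)+P('w4.png',360,86,.05))/2; s=P('w4.png',252.5,250.5,.056)
print('w4: score to edge', .25-(s-B)@bx, 'edge est',B+.25*bx)
```

```text
side: remaining 0.09814435757651677 -0.011855642423483234 [ 0.19054363 -0.03195889]
w4: score to edge 0.10017074375009916 edge est [ 0.52042275 -0.117517  ]
```

```bash
python3 -m handwheel '[{"linear":[0,0.003,0],"dr":[0,0,0]},{"linear":[0,0.004,0],"dr":[0,0,0]},{"linear":[0,0.003,0],"dr":[0,0,0]},{"linear":[0,0.002,0],"dr":[0,0,0]},{"linear":[0,0,0],"dr":[0,0,0]},{"linear":[0,0,0],"dr":[0,0,0]},{"linear":[0,0,0],"dr":[0,0,0]}]'
python3 g.py 0.5404 0.0513 0.046 -10.6
python3 - <<'E'
from h import *
snap('wrist','w6.png');snap('side','s6.png')
a=cv2.imread('pics/w6.png')[60:310];b=cv2.imread('pics/s6.png')[140:260,180:330]
b=cv2.resize(b,(512,350),interpolation=cv2.INTER_CUBIC)[:345];cv2.imwrite('pics/c6.png',np.vstack([a,b]))
E
```

```text
time_s: 15.4
tool_pos: [0.5229, -0.0444, 0.0464]
ee_rot: [3.128, -0.29, 0.001]
contact_force: [-0.1, 1.9, 5.9]
grip_width: 0.684
t 15.4 pos [ 0.5229 -0.0444  0.0464] head -10.6 q [-0.09  0.46  1.98 -0.    0.7   0.1 ] F [-0.09  1.9   5.85] w 0.684
tool delta [-0.0004 -0.0973  0.0004] turn [-0.   -0.04 -0.  ]
{'fx': 274.66105400009104, 'fy': 274.66105400009104, 'cx': 251.53721275495477, 'cy': 189.59977944510925} [[0.983, 0.176, 0.05, 0.536], [-0.183, 0.944, 0.273, 0.025], [0.001, -0.278, 0.961, 0.187], [0.0, 0.0, 0.0, 1.0]]
{'fx': 369.0284338089413, 'fy': 369.0284338089413, 'cx': 255.97667387714367, 'cy': 189.82680111949733} [[-0.969, 0.198, -0.149, 0.399], [-0.248, -0.758, 0.603, 0.552], [0.007, 0.621, 0.784, 0.804], [0.0, 0.0, 0.0, 1.0]]
```

View pics/c6.png

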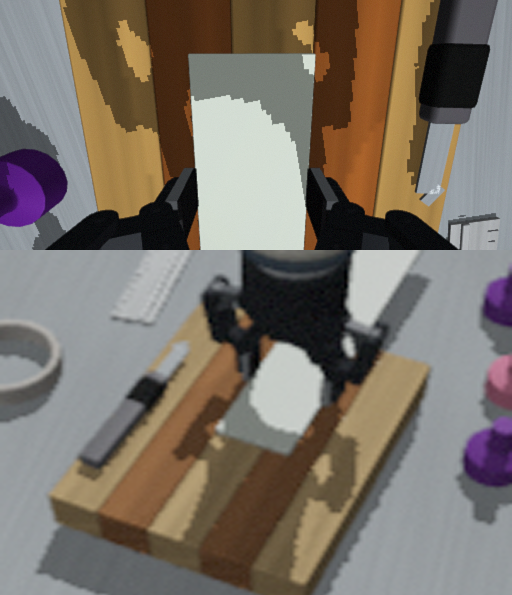

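```bash
python3 -m handwheel '[{"linear":[0,0.0005,0.0004],"dr":[0,0,0]},{"linear":[0,0,0.0004],"dr":[0,0,0]},{"linear":[0,0,0],"dr":[0,0,0]},{"linear":[0,0,0],"dr":[0,0,0]},{"linear":[0,0,0],"dr":[0,0,0]},{"linear":[0,0,0],"dr":[0,0,0]}]'
python3 g.py 0.5404 0.0513 0.046 -10.6
python3 - <<'E'
from h import *
snap('wrist','w7.png');snap('top','t7.png')
d=cv2.absdiff(cv2.imread('pics/w6.png'),cv2.imread('pics/w7.png')).mean(); print('diff',d)
a=cv2.imread('pics/w7.png')[80:130,180:330].astype(int)
print('inner end rows', [int(np.argmax(np.abs(np.diff(a[:,c].sum(1))))+80) for c in (30,60,90,110)])
f='t7.png'; im=cv2.imread('pics/t7.png'); print('t1-t7 tray diff', cv2.absdiff(im,cv2.imread('pics/t4.png'))[170:270,95:150].mean())
print(readout.get_state()['contact_force'])
E
```

```text
time_s: 16.1
tool_pos: [0.5229, -0.0445, 0.0463]
ee_rot: [-3.128, 0.29, -0.001]
contact_force: [-2.9, 5.3, 16.6]
grip_width: 0.683
t 16.1 pos [ 0.5229 -0.0445  0.0463] head -10.61 q [-0.09  0.46  1.98  0.    0.7   0.1 ] F [-2.9   5.35 16.63] w 0.683
tool delta [-0.0005 -0.0973  0.0004] turn [-0.04 -0.05 -0.01]
{'fx': 274.66105400009104, 'fy': 274.66105400009104, 'cx': 251.53721275495477, 'cy': 189.59977944510925} [[0.983, 0.177, 0.05, 0.536], [-0.183, 0.944, 0.273, 0.025], [0.001, -0.277, 0.961, 0.187], [0.0, 0.0, 0.0, 1.0]]
{'fx': 469.9236083257529, 'fy': 469.9236083257529, 'cx': 247.07522880044965, 'cy': 190.73509830981246} [[0.021, 0.989, -0.144, 0.408], [-0.999, 0.018, -0.026, -0.039], [-0.024, 0.144, 0.989, 1.223], [0.0, 0.0, 0.0, 1.0]]
diff 2.138032701280382
inner end rows [112, 113, 112, 112]
t1-t7 tray diff 14.258181818181818
[-1.95191399  5.61902158 15.54005481]
```

```bash
python3 -c "
from h import *
print(env.close_job()); s=readout.get_state(); print(s['time_s'],s['tool_pos'],s['contact_force'],s['grip_width'])"
```

```text
the job is handed in; nothing more can be done
None
the job is handed in; nothing more can be done
```

I moved the steel weight into the tray's empty compartment. I then gripped the strip across its width, turned it about 6.6° square to the block and slid it about 97 mm outward. I handed in at about 16 s of the 51 s allowed, with the fingers still gripping and pressing it down. No verdict was reported.

**Last checks that agreed:**
- **Weight:** I set it down within about 1 mm of the measured bay centre, and the picture after release shows it standing in the bay.
- **Squareness:** the strip's inner end measured −10.56° against about −10.6° for the block edge.
- **Slip in the grip:** the inner end stayed on almost the same wrist-image row (about 1 px shift), so it did not slip noticeably.
- **Push:** the downward force on the tool was about 16 N.

**Less certain:**
- **Score position:** the gripper hid the score line at the end, so I inferred its position from the inner end and the block's edges. The estimates disagree by about 3 mm and average roughly 0.5 mm short of the edge, inside the ±5 mm limit.
- **Last nudge:** a final 0.5 mm nudge outward did not visibly move the strip.
- **Where the push goes:** I worked out that the fingertips sit about 1 mm above the wood, so the push should go into the strip. That comes from a model of how the fingers swing; I did not measure it directly.

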